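# Clear the bottle crate and stand the fallen oil bottle back in it

## Robot

A 6-joint arm with a two-finger parallel gripper is mounted at the origin on the work surface. World frame = base frame: x ahead of the robot, y to its left, z up, the work surface at z = 0. Lengths are in m, angles in rad, forces in N, time in s.
With the tool pointing down it reaches from about 0.3 to 0.775 m from the base axis. Payload 14.6 kg.
Tool frame: the origin (TCP) lies between the finger pads; the fingertips stand 19 mm ahead of it and the grasp point (between the pads) is the TCP; z points along the fingers, y is the line along which they close (so a half turn about z gives the same grasp; the last joint's range is limited). The gripper opens to 94 mm and grips with 3 to 60 N. Pads are 16 mm wide; open, the fingers measure 119 mm over their backs; the gripper's body (75 mm by 177 mm) begins 78 mm behind the grasp point.
Start: joints at [1.164, 0.3, 1.521, -0, 1.321, -0.067], TCP at [0.183, 0.519, 0.224] pointing down, gripper open.
Joint ranges: [-3.03, 3.03], [-0.79, 2.21], [0.23, 2.52], [-1.04, 4.18], [0, 3.07], [-2.55, 2.55]. Speed limits (rad/s): [2.22, 2.22, 2.57, 3.14, 3.14, 3.14].

## Interface

Orientations are given as [roll, pitch, yaw] about the fixed x, y, z axes, in that order (R = Rz(yaw) Ry(pitch) Rx(roll)).
In Python, from station import robot gives the robot as it stands.
- The arm moves only by the shell command python3 -m creep 'ROWS' [OPENING]. ROWS is JSON, a list of rows, each a list of 4 numbers: the shift along the tool's x, y, z in mm, then the turn about the tool's z in rad. In form: [[dx, dy, dz, twist], ...]. A call has 1 to 5 rows; each row shifts and turns the commanded pose from where the row before left it, along the tool's axes as they then stand; what a row does not reach is not made up. A row lasts 1/8 s, in which the tool goes at most 62.5 mm and 10.7 degrees, less where a joint would pass 70% of its speed; a pose out of reach is approached as far as the arm can. A call is refused whole if a number of a shift passes 62.5 or a number of a turn 0.188, either way. A call with a gripper value outside its range is refused whole. OPENING is the closure, from -1 (fully open) to 1 (shut), set as the call begins (- or left out, the last holds). The fingers move at their own pace and stop on an object; the grip force is fixed at half the most. Time passes only in rows, so rows that do not move let the fingers close. It gives the time, the measured TCP pose, the force, the opening and the grip force at its end, in the units of the state.
- robot.state(): the state, without advancing time (a new reading comes with each control period).
- robot.grab_frame(name): name is "scene" or "top" or "wrist"; returns a dict with "frame" (480x640x3 uint8, red, green, blue), "camera_matrix" (3x3 intrinsics, pixels), "R" (3x3) and "t" (3): a world point X has camera coordinates R X + t. Camera axes: x right, y down, z forward; pixel columns grow to the right and rows downward; lengths in m; the calibration is good to about 2 mm. A picture is of the moment at which its call begins. There is no depth.
- robot.hand_in(): hands the job in; it is judged then, once.
The state is a dict: "time_s": time; "joint_pos": joint angles; "joint_vel": joint speeds; "joint_torque": joint torques, N m; "eef_pos": TCP position; "tcp_rot": TCP orientation; "force": force on the tool from outside, world axes, zero at the start; "moment": the same for the moment, N m; "opening": finger opening in m; "grip_force": force on a finger pad.
Only numpy, scipy, OpenCV 4.12 (cv2) and the standard library are available. Lean on these libraries where they do the work, as an engineer would, in place of code of your own. Each camera call takes 0.05 s, during which the arm holds its last target. There are 200 camera calls.

## Task

A steel work stop has been left in the one place of the bottle crate that belongs to the oil bottle lying on the rubber mat. First take the stop out and stand it in the shallow aluminium tray, and let go of it; then stand the fallen bottle upright on the mat and let go, take it afresh, and put it fully down into the freed place, upright between its neighbours. Do not tip the other bottles, and leave the other things on the bench where they are.

Things in the scene. Friction and masses are not known exactly. Their poses are not given: they have to be found in the camera images.
- tipped: The fallen bottle, lying flat on the mat: white body 52 x 52 mm, 112 mm tall, shoulder tapering to 128 mm, round black cap 34 mm wide from 128 to 162 mm. 0.2 to 0.33 kg, centre of mass 67 mm above the underside. Origin: centre of the underside; +z from underside to cap, x and y square to the flat sides. At the start +z is level, 25 to 110 degrees anticlockwise of world +x.
- stop: The work stop, standing in one of the crate's places: square steel base 48 x 48 x 28 mm, post 16 mm in diameter, and a round dark steel knob 30 mm in diameter from 128 to 162 mm above the underside. 0.4 to 0.8 kg. Origin: centre of its underside; z up the post, x and y square to the base's sides.
- bottleA: A standing bottle, the same as tipped in shape, size and axes, in one of the crate's places: a neighbour to leave standing there.
- bottleB: A standing bottle, the same as tipped in shape, size and axes, in one of the crate's places: a neighbour to leave standing there.
- bottleC: A standing bottle, the same as tipped in shape, size and axes, in one of the crate's places: a neighbour to leave standing there.
- crate: The bottle crate, fixed: grey, open-topped, 80 mm (x) by 293 mm (y), walls 45 mm high and 5 mm thick, floor 6 mm thick. Three dividers 35 mm high part it into four places in a row along its y, 72 mm apart; each is 70 mm (x) by 67 mm (y) inside. Origin: under its centre, at bench height; z up.
- place0 (a point): Centre of the floor of crate place 0, -108 mm along the crate's y from its origin, 6 mm above the bench; axes as the crate's. Three places hold bottles and one the stop.
- place1 (a point): Centre of the floor of crate place 1, -36 mm along the crate's y from its origin, 6 mm above the bench; axes as the crate's. Three places hold bottles and one the stop.
- place2 (a point): Centre of the floor of crate place 2, +36 mm along the crate's y from its origin, 6 mm above the bench; axes as the crate's. Three places hold bottles and one the stop.
- place3 (a point): Centre of the floor of crate place 3, +108 mm along the crate's y from its origin, 6 mm above the bench; axes as the crate's. Three places hold bottles and one the stop.
- tray: Shallow open aluminium tray, fixed, 180 x 180 mm, walls 30 mm high and 4 mm thick, floor 4 mm thick. Origin: under its centre, at bench height; x and y along its sides.
- mat: Dark red rubber mat, fixed, 200 x 200 mm and 3 mm thick. Origin: under its centre, at bench height; x and y along its sides.
- screwdriver: Orange-handled screwdriver lying on the bench, a bystander, between tray and mat.
- wrench: Steel wrench lying on the bench, a bystander.
- bin: Blue open bin of small castings, fixed, 170 (x) x 210 (y) x 70 mm tall, beyond the right end of the crate. Origin: under its centre. A vise and plastic trays, fixed, all under 85 mm tall, stand at the back of the bench beyond x = 0.77 m.
- paste: Jar 72 mm in diameter and 70 mm tall standing on the bench, a bystander.
Mind the look-alikes: they are no part of the job. What is shaped like the tipped but purple is not meant. What is shaped like the stop but yellow is not meant.

How it is judged:
By the outcome, as a careful person would: the job done as asked, in the order asked, and still so for the second after the job is handed in, with the robot touching nothing.
It also fails if it takes over 72 s, if anything falls off the work surface, if the arm or the gripper's body presses on something with over 40 N, if the wrist force passes 120 N, or if a joint passes its speed limit or range.

## Working session

There is one attempt and no reset: what is moved stays moved. The work goes in short steps, Python scripts to look and compute and a shell command to move; the robot and the scene stay as the last step left them, time stands still between calls to the robot, and variables do not carry over. Pictures are saved under pics/ and viewed, at most 10 in all, crops included, and the job is handed in when it is done.

```bash
ls; mkdir -p pics; python3 - <<'E'
from station import robot
import cv2
s=robot.state();print({k:(v if not hasattr(v,'round') else v) for k,v in s.items()})
for n in ("scene","top"):
    f=robot.grab_frame(n);cv2.imwrite(f"pics/{n}0.png",f["frame"][:,:,::-1]);print(n,f["camera_matrix"],f["R"],f["t"])
E
```

```text
pics
{'time_s': 0.0, 'joint_pos': array([ 1.16440241e+00,  3.00509462e-01,  1.52159589e+00, -2.09071439e-05,
        1.32069605e+00, -6.65358747e-02]), 'joint_vel': array([ 0.00014089,  0.00020831, -0.00075349, -0.00093288,  0.00034867,
       -0.00128819]), 'joint_torque': array([ 6.75143256e-04, -5.31804836e+01, -3.52735126e+01,  7.08563067e-02,
        2.44116521e-02, -6.48323976e-05]), 'eef_pos': array([0.18322101, 0.51832336, 0.22385901]), 'tcp_rot': array([-3.14038524e+00, -6.01598287e-05,  2.80173976e+00]), 'force': array([ 0.58701525, -0.01875802,  0.11668253]), 'moment': array([-0.04474494, -0.03966533,  0.0061245 ]), 'grip_force': 0.0, 'opening': 0.09411715422275085}
scene [[514.06521535   0.         319.53207455]
 [  0.         514.06521535 235.66888854]
 [  0.           0.           1.        ]] [[-0.21118868  0.97742341  0.00654344]
 [ 0.58943725  0.1326923  -0.79684157]
 [-0.77971986 -0.16442697 -0.60415288]] [ 0.03776432 -0.27926349  1.71279396]
top [[559.58622539   0.         318.06791668]
 [  0.         559.58622539 234.95618631]
 [  0.           0.           1.        ]] [[-0.01964835 -0.99977007  0.00858785]
 [-0.99491603  0.01870294 -0.09895599]
 [ 0.09877262 -0.01048852 -0.99505475]] [0.08372044 0.55405387 1.36727759]
```

View pics/scene0.png

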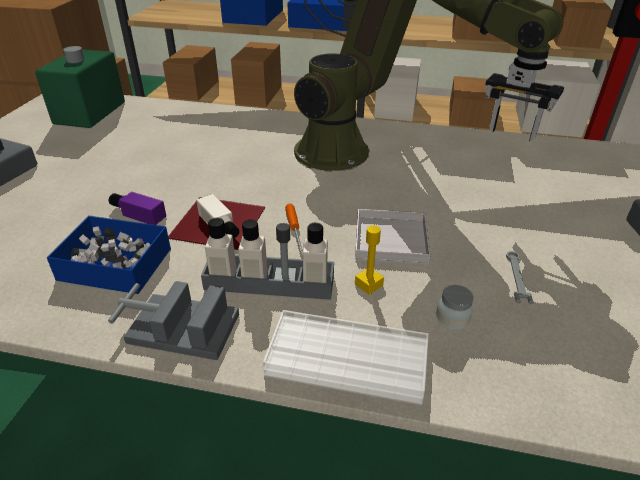

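View pics/top0.png

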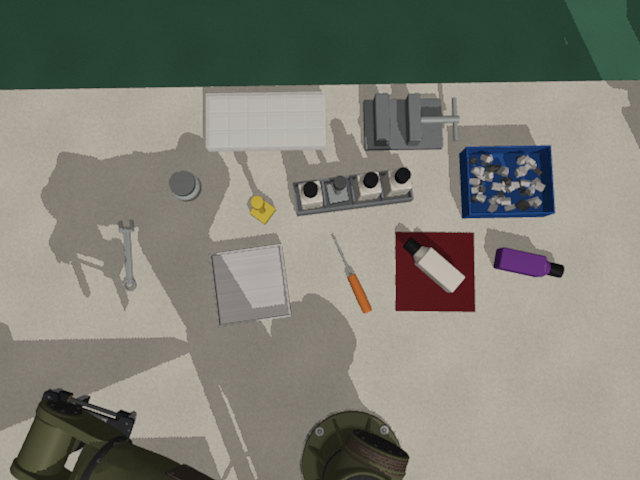

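Candidates in the top picture. For the stop: dark knob in the crate at (339,184), or the yellow one at (261,207), so the dark one. For the bottle: white on the mat at (437,268), purple at (530,263), or standing caps at (310,190), (371,180) and (402,176), so the white lying one. Next I check this in one close crop and measure.

```bash
cat > h.py <<'E'
import numpy as np,cv2
from station import robot
def ray(f,uv,z):
    K,R,t=map(np.array,(f["camera_matrix"],f["R"],f["t"]))
    C=-R.T@t; uv=np.atleast_2d(uv).astype(float)
    d=(np.linalg.inv(K)@np.c_[uv,np.ones(len(uv))].T).T@R
    return (C+d*((z-C[2])/d[:,2])[:,None]).round(4)
def proj(f,X):
    p=f["camera_matrix"]@(f["R"]@np.array(X,float)+f["t"]);return (p[:2]/p[2]).round(1)
def blobs(m,amin,roi=None):
    n,l,s,c=cv2.connectedComponentsWithStats(m.astype(np.uint8))
    return [(c[i].round(1),s[i],(l==i).astype(np.uint8)) for i in range(1,n) if s[i,4]>=amin]
def rect(m):
    c=max(cv2.findContours(m.astype(np.uint8),cv2.RETR_EXTERNAL,cv2.CHAIN_APPROX_NONE)[0],key=cv2.contourArea)
    return cv2.boxPoints(cv2.minAreaRect(c))
E
python3 - <<'E'
from h import *
f=robot.grab_frame("top");im=f["frame"].astype(int);r,g,b=im[...,0],im[...,1],im[...,2]
print("cam",-f["R"].T@f["t"])
cv2.imwrite("pics/crop1.png",cv2.resize(f["frame"][140:330,200:480,::-1],None,fx=2.8,fy=2.8,interpolation=cv2.INTER_CUBIC))
red=(r>50)&(g<40)&(b<45)&(r>2*g)
win=np.zeros(r.shape,bool);win[225:320,390:482]=1
filled=cv2.morphologyEx((red&win).astype(np.uint8),cv2.MORPH_CLOSE,np.ones((45,45)))
print("mat",ray(f,rect(red&win),.003).tolist())
white=(r>120)&(g>110)&(b>90)&win
for c,s,m in blobs(white,150): 
    if s[0]>396 and s[0]+s[2]<474: print("white",c,s,ray(f,rect(m),.029).tolist())
for c,s,m in blobs((im.max(2)<45)&win,20): print("dark",c,s,ray(f,c,.029).tolist())
w2=np.zeros(r.shape,bool);w2[160:205,290:415]=1
for c,s,m in blobs((im.max(2)<45)&w2,20): print("cap",c,s,ray(f,c,.165).tolist())
E
```

```text
cam [0.41783246 0.08767946 1.41462404]
mat [[0.5618, -0.1252, 0.003], [0.5581, -0.3238, 0.003], [0.3615, -0.3145, 0.003], [0.3654, -0.1187, 0.003]]
white [439.5 268.8] [ 415  248   50   45 1082] [[0.4912, -0.1554, 0.029], [0.533, -0.1944, 0.029], [0.4439, -0.2899, 0.029], [0.4026, -0.2508, 0.029]]
dark [411.5 245.6] [403 237  19  19 188] [[0.5244, -0.1588, 0.029]]
cap [402.  175.2] [395 168  15  16 179] [[0.6747, -0.1188, 0.165]]
cap [370.3 179.6] [363 172  15  16 173] [[0.6658, -0.0464, 0.165]]
cap [310.  189.1] [304 182  13  16 170] [[0.6465, 0.0907, 0.165]]
```

View pics/crop1.png

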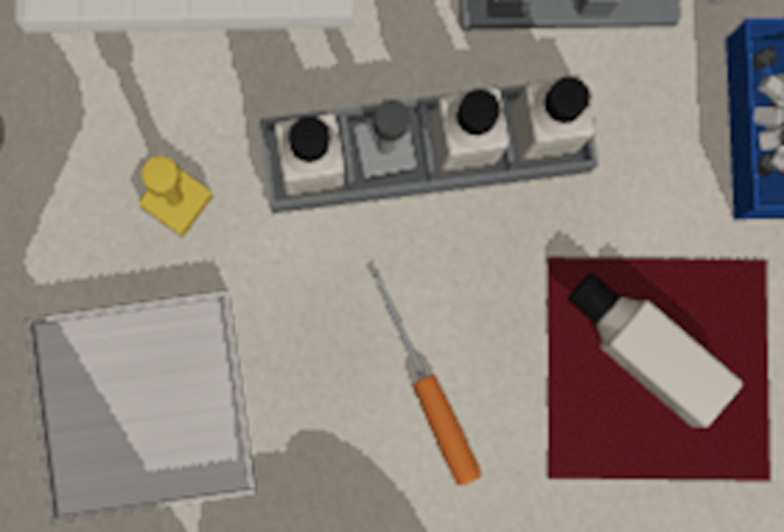

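The crop confirms it: dark knob at crop (391,121), white lying bottle with its cap at crop (593,298), purple bottle and yellow stop excluded. Crate rim corners are at crop (273,210), (596,170) and (262,120), tray corners at (32,322), (228,292), (253,492) and (55,516).

```bash
cat >> h.py <<'E'
def delta(x,y,z,yaw=None):
    "tool-axis shift (mm) to a target, after turning to yaw"
    s=robot.state();p=s["eef_pos"];w=s["tcp_rot"][2];yaw=w if yaw is None else yaw
    d=(np.array([x,y,z])-p)*1e3;c,n=np.cos(yaw),np.sin(yaw)
    tw=(w-yaw+np.pi)%(2*np.pi)-np.pi
    print("t %.2f pos %s yaw %.3f | shift x %.1f y %.1f z %.1f twist %.3f"%(s["time_s"],p.round(4),w,c*d[0]+n*d[1],n*d[0]-c*d[1],-d[2],tw), "F",s["force"].round(1),"open %.4f grip %.1f"%(s["opening"],s["grip_force"]))
E
python3 - <<'E'
from h import *
f=robot.grab_frame("top");g=robot.grab_frame("scene")
q=lambda l:np.array(l)/2.8+[200,140]
k=ray(f,q([[391,121]]),.162)[0];print("knob",k)
cr=ray(f,q([[273,210],[596,170],[262,120]]),.045);print("crate",cr.tolist(),"yaw",np.degrees(np.arctan2(*(cr[0]-cr[1])[1::-1]))-90, np.linalg.norm(cr[0]-cr[1]),np.linalg.norm(cr[0]-cr[2]))
e=(cr[0]-cr[1])/np.linalg.norm(cr[0]-cr[1]);nx=np.array([e[1],-e[0],0]);mid=(cr[0]+cr[1])/2+.04*nx
print("crate c",mid,"place2",mid+.036*e, "place2 from caps",[.6747*.5,0])
tr=ray(f,q([[32,322],[228,292],[253,492],[55,516]]),.03);print("tray",tr.tolist(),tr.mean(0))
im=g["frame"].astype(int)
w=im[224:244,274:292].max(2)<75;ys,xs=np.nonzero(w);uv=[xs.mean()+274,ys.mean()+224];print("scene knob",uv,ray(g,uv,.151),"pred",proj(g,[k[0],k[1],.151]))
print("yellow",ray(f,q([[161,175]]),.162))
delta(k[0],k[1],.21,1.705)
E
```

```text
knob [0.6593 0.0232 0.162 ]
crate [[0.6042, 0.123, 0.045], [0.6346, -0.1633, 0.045], [0.6848, 0.1315, 0.045]] yaw 6.061088280676074 0.28790944756989134 0.08104696169505678
crate c [ 0.6591764  -0.01592645  0.045     ] place2 [0.6553752  0.01987231 0.045     ] place2 from caps [0.33735, 0]
tray [[0.5104, 0.3378, 0.03], [0.5337, 0.1644, 0.03], [0.3577, 0.1449, 0.03], [0.3404, 0.3179, 0.03]] [0.43555 0.24125 0.03   ]
scene knob [np.float64(282.94358974358977), np.float64(234.35897435897436)] [[0.6676 0.0247 0.151 ]] pred [283.3 232. ]
yellow [[0.6185 0.2099 0.162 ]]
t 0.25 pos [0.1833 0.5185 0.2242] yaw 2.802 | shift x -554.5 y 405.5 z 14.2 twist 1.097 F [-0.   0.1  0.2] open 0.0939 grip 0.0
```

```bash
python3 -m creep '[[0,0,0,0.185],[0,0,0,0.185],[0,0,0,0.185],[0,0,0,0.185],[0,0,0,0.185]]' -1; python3 -m creep '[[0,0,0,0.185],[0,0,0,0],[-46,34,0,0],[-46,34,0,0],[-46,34,0,0]]'; python3 -c "
from h import *
delta(.659,.023,.224,1.69)"
```

```text
time_s: 0.88
eef_pos: [0.1833, 0.5185, 0.2243]
tcp_rot: [-3.141, 0.0, 1.871]
force: [-0.7, -0.1, -0.5]
opening: 0.0941
grip_force: 0.0
time_s: 1.5
eef_pos: [0.3021, 0.3925, 0.2245]
tcp_rot: [3.141, -0.0, 1.698]
force: [0.1, 1.0, -0.5]
opening: 0.094
grip_force: 0.0
t 1.50 pos [0.3021 0.3925 0.2245] yaw 1.698 | shift x -409.3 y 310.4 z 0.5 twist 0.008 F [ 0.1  1.  -0.5] open 0.0940 grip 0.0
```

```bash
python3 -m creep '[[-46,34,0,0],[-46,34,0,0],[-46,34,0,0],[-46,34,0,0],[-46,34,0,0]]'>/dev/null; python3 -m creep '[[-46,34,0,0],[-46,34,0,0],[-46,34,0,0],[-30,25,0,0],[0,0,0,0]]'; python3 -c "
from h import *
f=robot.grab_frame('wrist');cv2.imwrite('pics/w1.png',f['frame'][:,:,::-1])
delta(.659,.023,.160,1.69)
print('exp knob',proj(f,[.659,.023,.168]),'caps',proj(f,[.6658,-.0464,.168]))"
```

```text
time_s: 2.75
eef_pos: [0.645, 0.0326, 0.2234]
tcp_rot: [-3.141, -0.0, 1.694]
force: [-0.5, 0.5, 0.3]
opening: 0.0938
grip_force: 0.0
t 2.80 pos [0.6442 0.034  0.2237] yaw 1.694 | shift x -12.7 y 13.4 z 63.7 twist 0.004 F [-0.8  0.5  1.2] open 0.0939 grip 0.0
exp knob [339.8 292.6] caps [335.7 390.3]
```

View pics/w1.png

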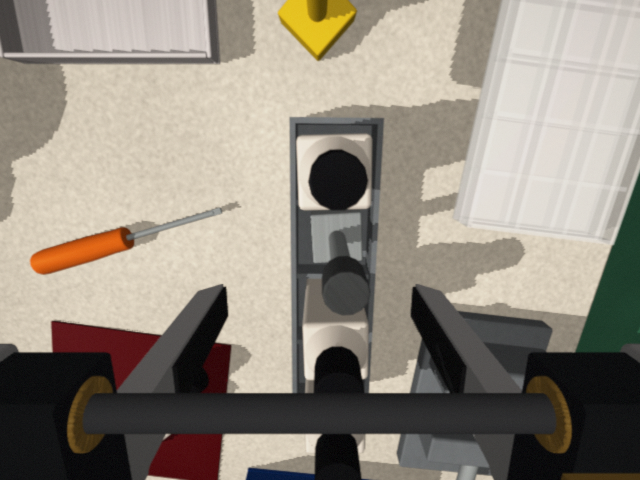

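The wrist picture shows the knob top at about (345,291), 5 px from where it was predicted. The crate's far rim corners are at (291,118) and (383,118), and its left edge runs on to about (293,385).

```bash
python3 -c "
from h import *
f=robot.grab_frame('wrist')
print('knob',ray(f,[345,291],.168))
c=ray(f,[[291,118],[383,118],[293,385],[369,390]],.045);print(c)
for a,b in((0,2),(1,3)):
  d=c[a]-c[b];print(np.degrees(np.arctan2(d[1],d[0]))-90)
print(np.linalg.norm(c[0]-c[1]))
delta(.659,.022,.158,1.69)"
```

```text
knob [[0.6612 0.0257 0.168 ]]
[[ 0.6091  0.1259  0.045 ]
 [ 0.6862  0.1354  0.045 ]
 [ 0.6379 -0.1348  0.045 ]
 [ 0.7169 -0.1311  0.045 ]]
6.30400646619826
6.571335988086545
0.07768307408953387
t 2.85 pos [0.6438 0.0348 0.224 ] yaw 1.695 | shift x -14.5 y 13.6 z 66.0 twist 0.005 F [-0.2  1.2 -0.3] open 0.0937 grip 0.0
```

```bash
python3 -m creep '[[-12,15,0,0.005],[0,0,24,0],[0,0,24,0],[0,0,24,0],[0,0,0,0]]'; python3 -c "
from h import *
delta(.660,.0245,.152,1.69)"
```

```text
time_s: 3.48
eef_pos: [0.6593, 0.0256, 0.1512]
tcp_rot: [-3.139, -0.0, 1.69]
force: [-0.2, -0.2, 1.5]
opening: 0.094
grip_force: 0.0
t 3.48 pos [0.6593 0.0256 0.1512] yaw 1.690 | shift x -1.2 y 0.6 z -0.8 twist -0.000 F [-0.2 -0.2  1.5] open 0.0940 grip 0.0
```

```bash
python3 -m creep '[[0,0,0,0],[0,0,0,0],[0,0,0,0],[0,0,0,0],[0,0,0,0]]' 1; python3 -m creep '[[0,0,0,0],[0,0,0,0],[0,0,-15,0],[0,0,-20,0],[0,0,0,0]]'
```

```text
time_s: 4.1
eef_pos: [0.6604, 0.0245, 0.1525]
tcp_rot: [3.142, 0.0, 1.687]
force: [-0.4, -0.8, 0.5]
opening: 0.0475
grip_force: 0.0
time_s: 4.72
eef_pos: [0.6609, 0.0246, 0.1892]
tcp_rot: [3.139, 0.0, 1.687]
force: [0.1, 0.1, -6.8]
opening: 0.0294
grip_force: 30.0
```

```bash
python3 -m creep '[[0,0,-25,0],[0,0,-25,0],[0,0,0,0],[0,-30,0,0],[0,-40,0,0]]'; python3 -m creep '[[0,-45,0,0],[0,-45,0,0],[30,-7,0,0],[40,-7,0,0],[45,-7,0,0]]'; python3 -m creep '[[45,-7,0,0],[45,-6,0,0],[30,-5,0,0],[0,0,0,0],[0,0,0,0]]'; python3 -c "
from h import *
delta(.4356,.2413,.1515)"
```

```text
time_s: 5.35
eef_pos: [0.5896, 0.0164, 0.2348]
tcp_rot: [-3.139, -0.0, 1.687]
force: [0.9, -0.3, -6.3]
opening: 0.0296
grip_force: 30.0
time_s: 5.98
eef_pos: [0.4663, 0.1185, 0.2359]
tcp_rot: [-3.14, 0.0, 1.686]
force: [0.4, -0.5, -5.9]
opening: 0.0292
grip_force: 30.0
time_s: 6.6
eef_pos: [0.4353, 0.2344, 0.2364]
tcp_rot: [-3.14, 0.001, 1.687]
force: [-0.8, -0.1, -7.4]
opening: 0.0293
grip_force: 30.0
t 6.60 pos [0.4353 0.2344 0.2364] yaw 1.687 | shift x 6.8 y 1.1 z 84.9 twist 0.000 F [-0.8 -0.1 -7.4] open 0.0293 grip 30.0
```

```bash
python3 -m creep '[[7,1,20,0],[0,0,25,0],[0,0,20,0],[0,0,10,0],[0,0,5,0]]'; python3 -m creep '[[0,0,2,0],[0,0,0,0],[0,0,2,0],[0,0,0,0],[0,0,0,0]]'
```

```text
time_s: 7.22
eef_pos: [0.4359, 0.2415, 0.1572]
tcp_rot: [-3.141, 0.0, 1.686]
force: [0.2, 0.2, -6.3]
opening: 0.0291
grip_force: 30.0
time_s: 7.85
eef_pos: [0.4358, 0.242, 0.1536]
tcp_rot: [3.141, -0.0, 1.687]
force: [0.6, 0.6, -5.4]
opening: 0.0297
grip_force: 30.0
```

```bash
python3 -m creep '[[0,0,1.5,0],[0,0,0,0],[0,0,1.5,0],[0,0,0,0],[0,0,0,0]]'; python3 -m creep '[[0,0,1,0],[0,0,0,0],[0,0,0,0]]'
```

```text
time_s: 8.48
eef_pos: [0.4359, 0.242, 0.1509]
tcp_rot: [3.141, -0.0, 1.687]
force: [-1.8, -1.0, 3.4]
opening: 0.0296
grip_force: 30.0
time_s: 8.85
eef_pos: [0.4361, 0.2421, 0.1508]
tcp_rot: [3.14, -0.0, 1.687]
force: [-4.4, -3.0, 14.4]
opening: 0.0298
grip_force: 30.0
```

```bash
python3 -m creep '[[0,0,-1,0],[0,0,0,0],[0,0,0,0],[0,0,0,0],[0,0,0,0]]' -1; python3 -m creep '[[0,0,0,0],[0,0,-25,0],[0,0,-35,0],[0,0,-20,0],[0,0,0,0]]'; python3 - <<'E'
from h import *
f=robot.grab_frame("scene");cv2.imwrite("pics/s2.png",cv2.resize(f["frame"][170:330,160:440,::-1],None,fx=2.8,fy=2.8,interpolation=cv2.INTER_CUBIC))
delta(.5278,-.1551,.225,.829)
E
```

```text
time_s: 9.48
eef_pos: [0.4358, 0.242, 0.1504]
tcp_rot: [-3.142, 0.0, 1.687]
force: [-0.2, -0.5, -0.3]
opening: 0.0761
grip_force: 0.0
time_s: 10.1
eef_pos: [0.4361, 0.2422, 0.2315]
tcp_rot: [3.139, -0.001, 1.687]
force: [-0.3, 0.4, -0.3]
opening: 0.0938
grip_force: 0.0
t 10.15 pos [0.4358 0.242  0.2302] yaw 1.687 | shift x -230.6 y 336.1 z 5.2 twist 0.858 F [-0.   0.4 -0.6] open 0.0937 grip 0.0
```

View pics/s2.png

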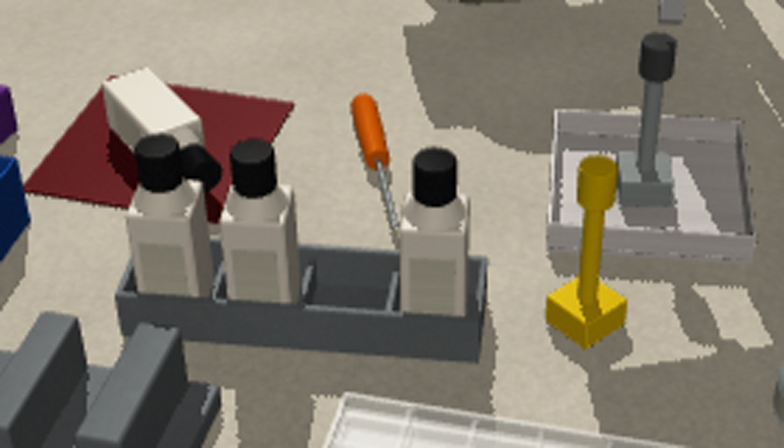

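The stop stands upright in the tray at crop (648,180), the freed place is empty at (350,285), and the neighbours still stand. Now to the bottle.

```bash
python3 -m creep '[[0,0,0,0.172],[0,0,0,0.172],[0,0,0,0.172],[0,0,0,0.172],[0,0,0,0.172]]'>/dev/null; python3 -m creep '[[-29,42,0,0],[-29,42,0,0],[-29,42,0,0],[-29,42,0,0],[-29,42,0,0]]'>/dev/null;  python3 -m creep '[[-29,42,0,0],[-29,42,0,0],[-27,42,0,0],[0,0,0,0],[0,0,0,0]]'>/dev/null; python3 - <<'E'
from h import *
f=robot.grab_frame("wrist");cv2.imwrite("pics/w2.png",f["frame"][:,:,::-1])
delta(.5278,-.1551,.030,.829)
print(proj(f,[.5278,-.1551,.029]),proj(f,[.4233,-.2704,.029]))
E
```

```text
t 12.07 pos [ 0.5269 -0.1539  0.2297] yaw 0.827 | shift x -0.3 y 1.5 z 199.7 twist -0.002 F [0.2 1.2 0.6] open 0.0938 grip 0.0
[320.1 223.2] [321.3 363.9]
```

View pics/w2.png

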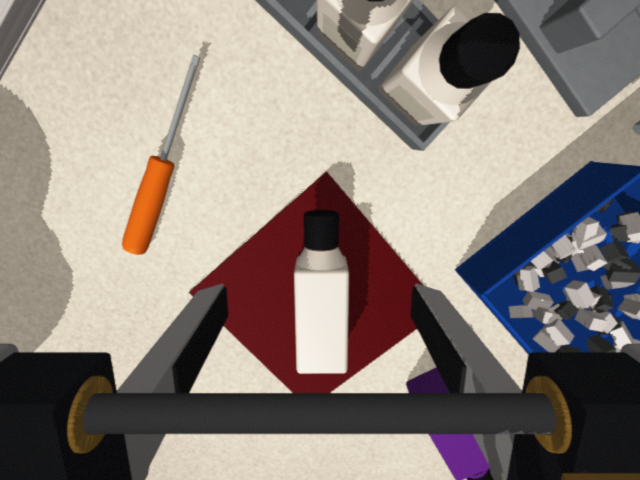

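The cap spans cols 304–338 and rows 212–250, and the body is straight along the picture. The intended grip (320,223) lies on the cap about 150 mm up its axis, so down and grip.

```bash
python3 -m creep '[[0,1.5,40,0],[0,0,45,0],[0,0,45,0],[0,0,35,0],[0,0,20,0]]'>/dev/null; python3 -m creep '[[0,0,10,0],[0,0,4,0],[0,0,0,0]]'; python3 -c "
from h import *
delta(.5278,-.1551,.030,.829)"
```

```text
time_s: 13.08
eef_pos: [0.5286, -0.1556, 0.032]
tcp_rot: [3.141, -0.0, 0.827]
force: [-0.2, -0.0, 0.4]
opening: 0.0939
grip_force: 0.0
t 13.07 pos [ 0.5286 -0.1556  0.032 ] yaw 0.827 | shift x -0.1 y -0.9 z 2.0 twist -0.002 F [-0.2 -0.   0.4] open 0.0939 grip 0.0
```

```bash
python3 -m creep '[[0,0,2,0],[0,0,0,0],[0,0,0,0],[0,0,0,0],[0,0,0,0]]' 1; python3 -m creep '[[0,0,0,0],[0,0,0,0]]'; python3 - <<'E'
import numpy as np
r=np.hypot(150,26);a0=np.arctan2(26,150)
for th in range(0,91,6):
    a=a0+np.radians(th);print(th,round(r*np.cos(a)-150,1),round(r*np.sin(a)-26,1))
E
```

```text
time_s: 13.7
eef_pos: [0.5283, -0.1558, 0.0295]
tcp_rot: [3.142, -0.0, 0.827]
force: [-0.6, 0.1, -0.2]
opening: 0.0476
grip_force: 0.0
time_s: 13.95
eef_pos: [0.5283, -0.1558, 0.0295]
tcp_rot: [-3.142, -0.0, 0.827]
force: [0.0, 0.3, 0.5]
opening: 0.0331
grip_force: 30.0
0 0.0 0.0
6 -3.5 15.5
12 -8.7 30.6
18 -15.4 45.1
24 -23.5 58.8
30 -33.1 71.5
36 -43.9 83.2
42 -55.9 93.7
48 -69.0 102.9
54 -82.9 110.6
60 -97.5 116.9
66 -112.7 121.6
72 -128.4 124.7
78 -144.2 126.1
84 -160.2 125.9
90 -176.0 124.0
```

```bash
python3 -m creep '[[-3.5,0,-15.5,0],[-5,0,-15,0],[-6.5,0,-14.5,0],[-8,0,-13.5,0],[0,0,0,0]]'; python3 -m creep '[[-9.5,0,-12.5,0],[-11,0,-11.5,0],[-12,0,-10.5,0],[-13,0,-9,0],[0,0,0,0]]'; python3 - <<'E'
from h import *
f=robot.grab_frame("scene");cv2.imwrite("pics/s3.png",cv2.resize(f["frame"][130:290,130:340,::-1],None,fx=3,fy=3,interpolation=cv2.INTER_CUBIC))
E
```

```text
time_s: 14.58
eef_pos: [0.5128, -0.1734, 0.0893]
tcp_rot: [3.14, -0.001, 0.826]
force: [0.2, -0.6, -1.8]
opening: 0.0334
grip_force: 30.0
time_s: 15.2
eef_pos: [0.4816, -0.2071, 0.1322]
tcp_rot: [3.14, -0.0, 0.826]
force: [-1.1, 0.3, -2.5]
opening: 0.0332
grip_force: 30.0
```

View pics/s3.png

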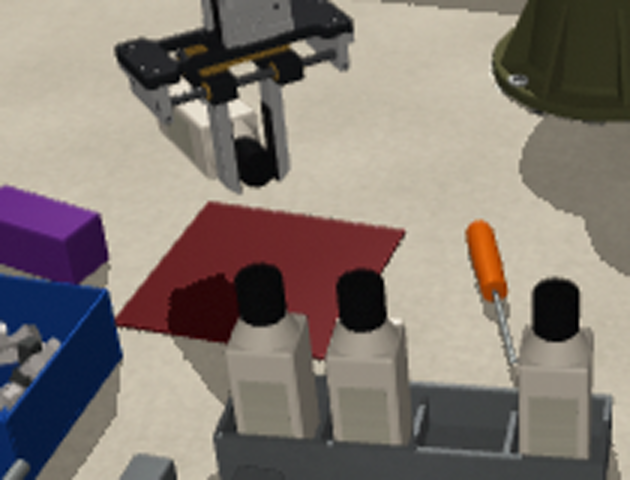

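The grip held the bottle rigidly level: its body is at crop (210,130) beside the fingers, still horizontal, so it did not pivot. I'll lay it back and take only the last few millimetres of the cap, so that gravity can swing it upright.

```bash
python3 -m creep '[[15,0,25,0],[18,0,25,0],[18,0,25,0],[15,0,15,0],[3,0,6,0]]'; python3 -m creep '[[0,0,3.5,0],[0,0,0,0],[0,0,2,0],[0,0,0,0],[0,0,0,0]]'
```

```text
time_s: 15.88
eef_pos: [0.5289, -0.1547, 0.0346]
tcp_rot: [-3.141, 0.0, 0.828]
force: [-1.0, -0.4, -1.5]
opening: 0.0335
grip_force: 30.0
time_s: 16.5
eef_pos: [0.5286, -0.1557, 0.0302]
tcp_rot: [3.141, 0.0, 0.827]
force: [0.4, -0.2, 0.2]
opening: 0.0332
grip_force: 30.0
```

```bash
python3 -m creep '[[0,0,0,0],[0,0,0,0],[0,0,0,0],[15,0,-12,0],[0,0,0,0]]' -1; python3 -m creep '[[0,0,0,0],[0,0,0,0],[0,0,0,0],[0,0,0,0],[0,0,0,0]]' 1; python3 -m creep '[[0,0,0,0],[0,0,-10,0],[0,0,-15,0],[0,0,-15,0],[0,0,0,0]]';  python3 -m creep '[[-5,0,-25,0],[-5,0,-30,0],[-5,0,-30,0],[0,0,-15,0],[0,0,0,0]]'; python3 - <<'E'
from h import *
f=robot.grab_frame("scene");cv2.imwrite("pics/s4.png",cv2.resize(f["frame"][100:280,130:340,::-1],None,fx=3,fy=3,interpolation=cv2.INTER_CUBIC))
E
```

```text
time_s: 17.12
eef_pos: [0.5402, -0.1437, 0.0433]
tcp_rot: [3.139, -0.001, 0.828]
force: [0.1, 0.3, 0.1]
opening: 0.0799
grip_force: 0.0
time_s: 17.75
eef_pos: [0.5388, -0.1445, 0.0419]
tcp_rot: [-3.142, 0.0, 0.827]
force: [-0.5, -0.3, 0.8]
opening: 0.0369
grip_force: 0.0
time_s: 18.38
eef_pos: [0.5396, -0.1446, 0.0837]
tcp_rot: [3.139, -0.001, 0.827]
force: [0.5, 0.5, -1.7]
opening: 0.0324
grip_force: 30.0
time_s: 19.0
eef_pos: [0.5289, -0.1554, 0.1822]
tcp_rot: [3.141, -0.0, 0.827]
force: [0.7, -0.4, -2.4]
opening: 0.0311
grip_force: 29.9
```

View pics/s4.png

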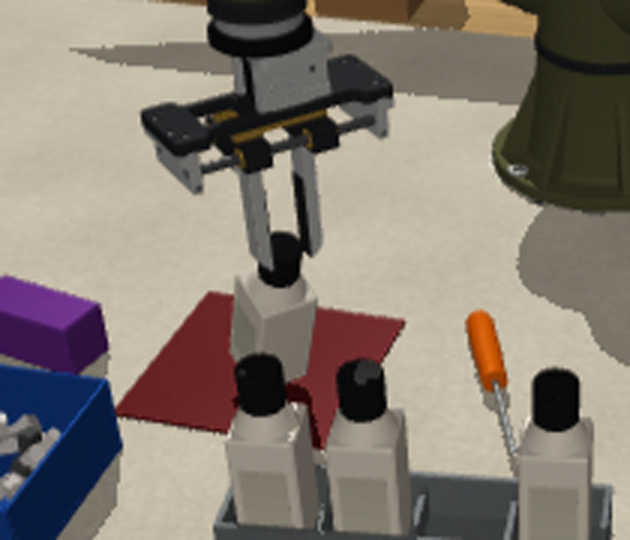

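The bottle now hangs almost upright by its cap: cap at crop (283,258), body below it. I'll carry it to the mat centre and set it down.

```bash
python3 -m creep '[[0,0,-12,0],[-10,0,-8,0],[-20,0,0,0],[-20,0,0,0],[-15,0,0,0]]'; python3 -m creep '[[-10,0,0,0],[0,0,0,0],[0,0,8,0],[0,0,6,0],[0,0,0,0]]';  python3 -m creep '[[0,0,3,0],[0,0,3,0],[0,0,0,0]]'; python3 - <<'E'
from h import *
f=robot.grab_frame("scene");im=f["frame"].astype(int)
g=robot.grab_frame("top");delta(.4617,-.2206,.17)
cv2.imwrite("pics/s5.png",np.hstack([cv2.resize(x[a:a+130,b:b+130,::-1],None,fx=3,fy=3,interpolation=cv2.INTER_CUBIC) for x,a,b in((f["frame"],130,150),(g["frame"],210,370))]))
E
```

```text
time_s: 19.68
eef_pos: [0.4833, -0.2045, 0.2018]
tcp_rot: [-3.141, 0.0, 0.826]
force: [-0.4, 1.2, -1.8]
opening: 0.0309
grip_force: 29.9
time_s: 20.3
eef_pos: [0.4778, -0.2102, 0.1871]
tcp_rot: [-3.14, 0.0, 0.827]
force: [-0.0, -0.6, -1.2]
opening: 0.0309
grip_force: 29.9
time_s: 20.68
eef_pos: [0.4778, -0.2106, 0.1817]
tcp_rot: [-3.141, 0.0, 0.827]
force: [-0.2, -0.4, -2.9]
opening: 0.0309
grip_force: 29.9
t 20.77 pos [ 0.4779 -0.2107  0.182 ] yaw 0.827 | shift x -18.3 y -5.2 z 12.0 twist 0.000 F [ 0.4 -0.2 -2.1] open 0.0311 grip 29.9
```

View pics/s5.png

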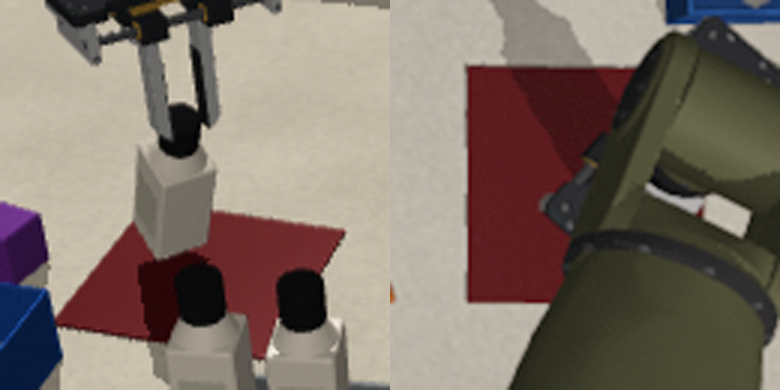

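Held nearly upright over the mat, but leaning roughly 15–20° with its base away from the robot's tool x (cap at crop (180,130), base at (178,245)). I'll touch the base edge down and drag back to bring it square.

```bash
python3 -m creep '[[0,0,3,0],[0,0,0,0],[0,0,2,0],[0,0,0,0]]'; python3 -m creep '[[0,0,2,0],[0,0,0,0],[0,0,2,0],[0,0,0,0]]' ; python3 -m creep '[[0,0,1.5,0],[0,0,0,0],[0,0,0,0]]'
```

```text
time_s: 21.28
eef_pos: [0.4778, -0.2106, 0.1768]
tcp_rot: [-3.141, 0.0, 0.827]
force: [0.9, 0.2, -2.4]
opening: 0.0308
grip_force: 29.9
time_s: 21.78
eef_pos: [0.4784, -0.2106, 0.1737]
tcp_rot: [3.14, -0.001, 0.827]
force: [1.6, 1.1, 4.0]
opening: 0.0313
grip_force: 30.0
time_s: 22.15
eef_pos: [0.479, -0.2107, 0.1732]
tcp_rot: [3.138, -0.002, 0.827]
force: [2.0, 2.7, 13.2]
opening: 0.0309
grip_force: 30.1
```

```bash
python3 -m creep '[[-4,0,-1,0],[-5,0,0,0],[-5,0,0,0],[0,0,0,0]]'; python3 -m creep '[[-5,0,0,0],[-5,0,0,0],[-5,0,0,0],[0,0,0,0]]'; python3 - <<'E'
from h import *
f=robot.grab_frame("scene");w=robot.grab_frame("wrist")
a=cv2.resize(f["frame"][130:260,150:280,::-1],None,fx=3,fy=3,interpolation=cv2.INTER_CUBIC)
cv2.imwrite("pics/s6.png",np.hstack([a,cv2.resize(w["frame"][60:450,120:510,::-1],(390,390))]))
E
```

```text
time_s: 22.65
eef_pos: [0.4701, -0.2216, 0.1756]
tcp_rot: [3.135, -0.002, 0.827]
force: [2.9, 3.9, 23.0]
opening: 0.0285
grip_force: 29.2
time_s: 23.15
eef_pos: [0.4579, -0.2321, 0.1721]
tcp_rot: [-3.141, 0.0, 0.826]
force: [-0.5, -0.0, 0.4]
opening: 0.0003
grip_force: 0.0
```

View pics/s6.png

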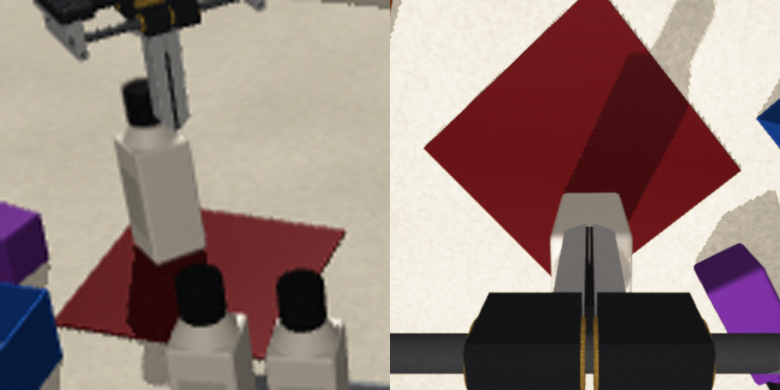

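The cap squeezed out of the fingers: the bottle leans away at crop (160,180), cap at (140,100). I retreat, let it settle and measure by numbers.

```bash
python3 -m creep '[[20,0,-20,0],[40,0,-40,0],[40,0,-20,0],[40,0,0,0],[0,0,0,0]]' -1; cat > see.py <<'E'
from h import *
win={"top":(205,400,330,600),"scene":(130,290,90,300)}
for n in ("top","scene"):
    f=robot.grab_frame(n);im=f["frame"].astype(int);r,g,b=im[...,0],im[...,1],im[...,2]
    y0,y1,x0,x1=win[n];w=np.zeros(r.shape,bool);w[y0:y1,x0:x1]=1
    red=(r>50)&(g<40)&(b<45)&(r>2*g)&w
    print(n,"red",[(c.tolist(),s.tolist()) for c,s,m in blobs(red,60)])
    for c,s,m in blobs((im.max(2)<45)&w,25): print(n,"dark",c,s.tolist())
    hsv=cv2.cvtColor(f["frame"],cv2.COLOR_RGB2HSV)
    for c,s,m in blobs((hsv[...,1]<40)&(hsv[...,2]>125)&w,100): print(n,"white",c,s.tolist(),rect(m).round().tolist())
E
python3 see.py; python3 -c "
from h import *
delta(.46,-.22,.2)"
```

```text
time_s: 23.88
eef_pos: [0.554, -0.1271, 0.252]
tcp_rot: [-3.141, 0.0, 0.83]
force: [-0.3, -0.3, -0.0]
opening: 0.047
grip_force: 0.0
top red [([445.1, 239.0], [431, 232, 25, 16, 252]), ([471.4, 266.5], [468, 255, 6, 20, 64]), ([468.4, 304.2], [463, 295, 11, 16, 135])]
top dark [388.1 282.7] [353, 205, 79, 195, 1136]
top dark [462.  234.8] [454, 205, 19, 46, 257]
top dark [426.  227.2] [416, 220, 28, 13, 133]
top dark [556.1 269.8] [548, 263, 16, 14, 153]
top dark [470.4 283.7] [462, 270, 18, 21, 199]
top dark [458.3 367.4] [454, 347, 10, 51, 122]
top white [355.6 285.6] [330, 205, 73, 195, 8603] [[330.0, 205.0], [402.0, 205.0], [402.0, 399.0], [330.0, 399.0]]
top white [535.1 311.5] [455, 205, 145, 195, 23161] [[455.0, 205.0], [599.0, 205.0], [599.0, 399.0], [455.0, 399.0]]
scene red [([225.0, 210.9], [218, 201, 18, 24, 197]), ([185.0, 228.0], [169, 206, 28, 37, 500])]
scene dark [215.1 132.2] [211, 130, 10, 6, 53]
scene dark [238.8 148.9] [236, 135, 6, 29, 89]
scene dark [199.4 166.3] [193, 159, 14, 16, 186]
scene dark [114.1 199.4] [109, 194, 13, 13, 103]
scene dark [208.  228.4] [194, 213, 31, 31, 662]
scene dark [249.8 230.3] [242, 220, 17, 21, 263]
scene dark [109.2 234. ] [104, 228, 12, 13, 102]
scene dark [ 99.8 241.5] [96, 238, 8, 9, 39]
scene dark [139.  246.7] [136, 244, 8, 7, 26]
scene dark [109.9 256.4] [98, 248, 26, 15, 167]
scene white [203.9 180.4] [90, 130, 210, 148, 16837] [[90.0, 130.0], [299.0, 130.0], [299.0, 277.0], [90.0, 277.0]]
scene white [194.1 262.5] [154, 235, 78, 55, 2326] [[154.0, 235.0], [231.0, 235.0], [231.0, 289.0], [154.0, 289.0]]
t 23.98 pos [ 0.5528 -0.1289  0.252 ] yaw 0.827 | shift x -129.9 y -6.7 z 52.0 twist 0.000 F [-0.1  0.4  0.2] open 0.0549 grip 0.0
```

```bash
cat > tri.py <<'E'
from h import *
def tri(a,b):
    P=[]
    for n,uv in(("top",a),("scene",b)):
        f=robot.grab_frame(n);P.append((f["camera_matrix"]@np.c_[f["R"],f["t"]],np.array(uv,float)))
    X=cv2.triangulatePoints(P[0][0],P[1][0],P[0][1],P[1][1]);X=X[:3,0]/X[3]
    return X,[(lambda p:p[:2]/p[2]-uv)(M@np.r_[X,1]) for M,uv in P]
E
python3 -c "
from tri import *
print(tri((470.4,283.7),(199.4,166.3)))
f=robot.grab_frame('top')
for z in (.003,.147,.165):print(z,ray(f,[470.4,283.7],z))
g=robot.grab_frame('scene');print(ray(g,[199.4,166.3],.148))"
```

```text
(array([ 0.42619723, -0.26762781,  0.14659994]), [array([-0.2411547 ,  0.09149461]), array([-0.26146533, -0.04045394])])
0.003 [[ 0.4274 -0.3085  0.003 ]]
0.147 [[ 0.4264 -0.2681  0.147 ]]
0.165 [[ 0.4263 -0.263   0.165 ]]
[[ 0.4285 -0.2657  0.148 ]]
```

The cap triangulates to (0.426,-0.268) at z=0.147, within 2 mm of a cap standing on the mat (0.148), so the bottle recovered and stands upright. Next I measure its yaw with the wrist camera and check that it is still.

```bash
python3 -m creep '[[-50,0,0,0],[-50,0,0,0],[-50,0,0,0],[-50,0,0,0],[-48,0,0,0]]' -1 >/dev/null; python3 -m creep '[[0,0,0,0],[0,0,0,0]]'; python3 - <<'E'
from h import *
f=robot.grab_frame("wrist");im=f["frame"].astype(int);r,g,b=im[...,0],im[...,1],im[...,2]
print("exp cap",proj(f,[.4262,-.2676,.165]),"shoulder",proj(f,[.4262,-.2676,.115]))
m=np.array([proj(f,[.3617,-.3168,.003]),proj(f,[.3654,-.1187,.003]),proj(f,[.5618,-.1252,.003]),proj(f,[.5581,-.3238,.003])]).astype(int)
print("mat px",m.tolist())
inm=cv2.fillPoly(np.zeros(r.shape,np.uint8),[m],1)>0
red=(r>1.6*g)&(r>1.6*b)
dark=im.max(2)<45
for c,s,k in blobs(dark,300): print("dark",c,s.tolist(),ray(f,c,.165).tolist())
white=(~red)&(im.min(2)>90)&inm
for c,s,k in blobs(white,500):
    c2=max(cv2.findContours(k,cv2.RETR_EXTERNAL,cv2.CHAIN_APPROX_NONE)[0],key=cv2.contourArea)
    p=cv2.approxPolyDP(cv2.convexHull(c2),6,True)[:,0]
    print("white",c,s.tolist(),p.tolist(),ray(f,p,.115)[:,:2].tolist())
E
python3 see.py | grep dark | egrep "scene dark \[(19|20)"
```

```text
time_s: 25.05
eef_pos: [0.385, -0.3114, 0.2526]
tcp_rot: [3.141, -0.0, 0.826]
force: [-0.3, -0.9, 0.3]
opening: 0.0939
grip_force: 0.0
exp cap [319.1 169.9] shoulder [319.  164.5]
mat px [[306, 231], [173, 87], [322, -65], [451, 108]]
dark [622.6 124.3] [610, 108, 30, 36, 569] [[0.5835, -0.3751, 0.165]]
dark [321.  164.5] [296, 139, 51, 52, 2017] [[0.4294, -0.2659, 0.165]]
dark [590.2 151.1] [575, 139, 30, 30, 513] [[0.5601, -0.3754, 0.165]]
dark [315.2 405.5] [0, 288, 640, 192, 34178] [[0.3029, -0.3965, 0.165]]
dark [494.7 310.5] [474, 291, 39, 35, 767] [[0.4512, -0.4248, 0.165]]
white [319.5 155.7] [286, 126, 68, 69, 2419] [[352, 127], [352, 192], [290, 193], [287, 129]] [[0.4629, -0.2642], [0.4309, -0.3006], [0.3947, -0.2682], [0.4263, -0.2322]]
scene dark [199.5 166.4] [193, 159, 14, 16, 189]
scene dark [207.9 228.3] [193, 213, 32, 31, 678]
```

The wrist view agrees: round cap at (321,164), body square with edges parallel to the picture, so yaw matches the tool's 0.826. Centre is (0.429,-0.266) and the bottle is still. I'll take it afresh by the flat body, 100 mm up.

```bash
python3 -m creep '[[32,1,0,0],[31,0.5,0,0],[0,0,0,0],[0,0,40,0],[0,0,40,0]]' -1; python3 -m creep '[[0,0,40,0],[0,0,20,0],[0,0,8,0],[0,0,0,0]]'; python3 -c "
from h import *
delta(.4288,-.2662,.103)"
```

```text
time_s: 25.82
eef_pos: [0.4287, -0.2662, 0.1716]
tcp_rot: [3.141, 0.0, 0.828]
force: [1.0, -0.0, -0.1]
opening: 0.0942
grip_force: 0.0
time_s: 26.32
eef_pos: [0.4289, -0.2662, 0.1047]
tcp_rot: [-3.142, 0.0, 0.827]
force: [-0.2, -0.1, 0.2]
opening: 0.0938
grip_force: 0.0
t 26.32 pos [ 0.4289 -0.2662  0.1047] yaw 0.827 | shift x -0.0 y -0.1 z 1.7 twist 0.000 F [-0.2 -0.1  0.2] open 0.0938 grip 0.0
```

```bash
python3 -m creep '[[0,0,2,0],[0,0,0,0],[0,0,0,0],[0,0,0,0],[0,0,0,0]]' 1; python3 -m creep '[[0,0,0,0],[0,0,-10,0],[0,0,-25,0],[0,0,-28,0],[0,0,0,0]]'; python3 -m creep '[[0,0,0,-0.171],[0,0,0,-0.171],[0,0,0,-0.171],[0,0,0,-0.171],[0,0,0,-0.171]]'; python3 -c "
from h import *
delta(.4985,.004,.167,1.681)"
```

```text
time_s: 26.95
eef_pos: [0.4289, -0.2661, 0.1025]
tcp_rot: [3.141, -0.0, 0.827]
force: [0.3, 0.8, 0.4]
opening: 0.0518
grip_force: 30.0
time_s: 27.58
eef_pos: [0.4295, -0.2666, 0.1673]
tcp_rot: [3.138, -0.0, 0.827]
force: [0.1, -0.4, -2.5]
opening: 0.0516
grip_force: 30.0
time_s: 28.2
eef_pos: [0.4284, -0.2658, 0.1641]
tcp_rot: [-3.14, -0.001, 1.687]
force: [0.0, -0.6, -1.8]
opening: 0.0518
grip_force: 30.0
t 28.20 pos [ 0.4284 -0.2658  0.1641] yaw 1.687 | shift x 260.4 y 99.3 z -2.9 twist 0.006 F [ 0.  -0.6 -1.8] open 0.0518 grip 30.0
```

```bash
python3 -m creep '[[30,12,0,0],[40,15,0,0],[45,17,0,0],[45,17,0,0],[45,17,0,0]]' ; python3 -m creep '[[35,14,0,0],[20,7,-2,0],[0,0,0,0],[0,0,0,0]]'; python3 - <<'E'
from h import *
delta(.6575,.0215,.167,1.681)
f=robot.grab_frame("top");im=f["frame"].astype(int)
# neighbour caps re-checked
w2=np.zeros(im.shape[:2],bool);w2[160:205,290:415]=1
for c,s,m in blobs((im.max(2)<45)&w2,20): print("cap",c,s.tolist(),ray(f,c,.165).tolist())
# crate's left end: grey profile across the front rim, freed place (rows 185..215 at several columns)
hsv=cv2.cvtColor(f["frame"],cv2.COLOR_RGB2HSV)
P=lambda x,y,z:proj(f,[x,y,z])
c,s_=np.cos(np.radians(6.3)),np.sin(np.radians(6.3))
ctr=np.array([.6575,.0215])-.036*np.array([-s_,c])
for yy in (-.06,.0,.036,.07):
    L=[]
    for xx in np.arange(-.05,.051,.0025):
        q=ctr+xx*np.array([c,s_])+yy*np.array([-s_,c]);u,v=P(*q,.045)
        L.append(int(cv2.getRectSubPix(f["frame"][...,1],(1,1),(float(u),float(v)))[0,0]))
    print("across x at y",yy,L)
L=[]
for yy in np.arange(-.16,.161,.005):
    q=ctr-.0375*np.array([c,s_])+yy*np.array([-s_,c]);u,v=P(*q,.045)
    L.append(int(cv2.getRectSubPix(f["frame"][...,1],(1,1),(float(u),float(v)))[0,0]))
print("along front rim",L)
E
```

```text
time_s: 28.82
eef_pos: [0.4834, -0.0521, 0.1643]
tcp_rot: [-3.14, -0.0, 1.682]
force: [1.3, 0.1, -0.9]
opening: 0.052
grip_force: 30.0
time_s: 29.32
eef_pos: [0.4981, 0.0027, 0.1667]
tcp_rot: [-3.141, -0.0, 1.682]
force: [0.0, -0.4, -2.9]
opening: 0.0517
grip_force: 30.0
t 29.32 pos [0.4981 0.0027 0.1667] yaw 1.682 | shift x 1.1 y 160.5 z -0.3 twist 0.001 F [ 0.  -0.4 -2.9] open 0.0517 grip 30.0
cap [402.  175.2] [395, 168, 15, 15, 177] [[0.6747, -0.1188, 0.165]]
cap [370.3 179.7] [363, 172, 15, 16, 172] [[0.6656, -0.0464, 0.165]]
cap [310.  189.1] [304, 182, 13, 15, 168] [[0.6465, 0.0907, 0.165]]
across x at y -0.06 [180, 182, 164, 115, 92, 110, 121, 104, 85, 86, 88, 108, 140, 157, 160, 163, 193, 206, 195, 192, 191, 191, 184, 145, 86, 34, 26, 27, 28, 28, 30, 27, 26, 25, 22, 44, 96, 128, 139, 138, 138]
across x at y 0.0 [35, 43, 60, 55, 44, 98, 129, 110, 89, 90, 100, 115, 115, 120, 123, 125, 126, 121, 119, 117, 118, 120, 119, 113, 114, 106, 93, 88, 90, 91, 91, 90, 87, 82, 76, 78, 94, 119, 136, 138, 137]
across x at y 0.036 [33, 37, 43, 38, 41, 101, 126, 107, 88, 89, 88, 89, 90, 89, 90, 89, 88, 89, 88, 88, 89, 96, 114, 123, 122, 122, 121, 123, 121, 121, 120, 114, 102, 95, 99, 111, 124, 134, 140, 139, 138]
across x at y 0.07 [140, 138, 117, 74, 58, 77, 88, 90, 91, 90, 88, 88, 89, 90, 90, 90, 89, 89, 90, 90, 90, 90, 89, 89, 90, 91, 90, 89, 90, 90, 90, 88, 83, 85, 76, 71, 90, 120, 139, 137, 137]
along front rim [184, 183, 182, 135, 107, 108, 108, 108, 107, 107, 108, 109, 108, 109, 107, 109, 108, 110, 110, 110, 110, 111, 111, 111, 112, 113, 112, 115, 103, 96, 91, 102, 98, 95, 85, 103, 98, 95, 92, 101, 78, 67, 70, 75, 77, 76, 77, 77, 75, 76, 75, 76, 95, 114, 112, 111, 114, 110, 113, 113, 114, 124, 184, 185, 182]
```

The crate profile confirms the place centre to within about 1 mm, and the neighbours haven't moved. In along the crate's x between them, then down.

```bash
python3 -m creep '[[1,25,0,0],[0,35,0,0],[0,35,0,0],[0,35,0,0],[0,25,0,0]]' ; python3 -m creep '[[0,6,0,0],[0,0,0,0],[0,0,0,0]]'; python3 -c "
from h import *
delta(.6585,.0216,.1055,1.681)"
```

```text
time_s: 30.0
eef_pos: [0.6533, 0.0204, 0.1668]
tcp_rot: [-3.141, -0.0, 1.681]
force: [0.5, 0.4, -2.7]
opening: 0.0517
grip_force: 30.0
time_s: 30.38
eef_pos: [0.6577, 0.0218, 0.1676]
tcp_rot: [-3.142, 0.0, 1.681]
force: [-0.4, -0.1, -1.6]
opening: 0.0519
grip_force: 30.0
t 30.38 pos [0.6577 0.0218 0.1676] yaw 1.681 | shift x -0.2 y 0.8 z 62.1 twist 0.000 F [-0.4 -0.1 -1.6] open 0.0519 grip 30.0
```

```bash
python3 -m creep '[[0,1,12,0],[0,0,12,0],[0,0,10,0],[0,0,10,0],[0,0,0,0]]' ; python3 -m creep '[[0,0,8,0],[0,0,6,0],[0,0,0,0]]'; python3 -m creep '[[0,0,2,0],[0,0,0,0],[0,0,1.5,0],[0,0,0,0]]'
```

```text
time_s: 31.0
eef_pos: [0.659, 0.0222, 0.1223]
tcp_rot: [-3.14, -0.0, 1.682]
force: [-1.4, -0.5, -1.9]
opening: 0.0518
grip_force: 30.0
time_s: 31.38
eef_pos: [0.6591, 0.0222, 0.1088]
tcp_rot: [-3.141, -0.0, 1.682]
force: [0.4, -0.2, -1.7]
opening: 0.052
grip_force: 30.0
time_s: 31.88
eef_pos: [0.6593, 0.0222, 0.1059]
tcp_rot: [-3.142, -0.0, 1.682]
force: [0.3, -0.0, -2.7]
opening: 0.0518
grip_force: 30.0
```

```bash
python3 -m creep '[[0,0,1,0],[0,0,0,0],[0,0,1,0],[0,0,0,0]]'; python3 -m creep '[[0,0,0.5,0],[0,0,0,0],[0,0,0,0]]'
```

```text
time_s: 32.38
eef_pos: [0.6594, 0.0222, 0.1055]
tcp_rot: [3.141, 0.0, 1.682]
force: [-7.7, 0.3, 13.5]
opening: 0.0519
grip_force: 30.0
time_s: 32.75
eef_pos: [0.6594, 0.0222, 0.1055]
tcp_rot: [3.141, 0.0, 1.682]
force: [-10.1, -0.3, 17.9]
opening: 0.0514
grip_force: 30.0
```

Underside at floor height exactly as expected (TCP z 0.1055). Release and retreat.

```bash
python3 -m creep '[[0,0,-1,0],[0,0,-0.5,0],[0,0,0,0],[0,0,0,0],[0,0,0,0]]' -1; python3 -m creep '[[0,0,0,0],[0,0,0,0],[0,0,-20,0],[0,0,-40,0],[0,0,-45,0]]'; python3 -m creep '[[0,0,-30,0],[0,-30,0,0],[0,-45,0,0],[0,-50,0,0],[0,-50,0,0]]';python3 -m creep '[[0,-40,0,0],[0,0,0,0],[0,0,0,0]]'; python3 - <<'E'
from h import *
f=robot.grab_frame("top");im=f["frame"].astype(int)
w2=np.zeros(im.shape[:2],bool);w2[160:205,290:415]=1
for c,s,m in blobs((im.max(2)<45)&w2,20): print("cap",c,s.tolist(),ray(f,c,.165).tolist())
g=robot.grab_frame("scene");im=g["frame"].astype(int)
w2=np.zeros(im.shape[:2],bool);w2[215:250,200:335]=1
for c,s,m in blobs((im.max(2)<45)&w2,60): print("scene cap",c,s.tolist(),ray(g,c,.151).tolist())
# stop in tray: knob
print("knob exp",proj(g,[.436,.242,.149]))
w3=np.zeros(im.shape[:2],bool);w3[175:215,380:410]=1
for c,s,m in blobs((im.max(2)<75)&w3,60): print("knob",c,s.tolist())
E
```

```text
time_s: 33.38
eef_pos: [0.6593, 0.0222, 0.1048]
tcp_rot: [-3.141, -0.0, 1.682]
force: [0.9, -0.3, 0.4]
opening: 0.094
grip_force: 0.0
time_s: 34.0
eef_pos: [0.6592, 0.0222, 0.2124]
tcp_rot: [3.141, 0.0, 1.682]
force: [0.3, -0.1, -0.4]
opening: 0.0941
grip_force: 0.0
time_s: 34.62
eef_pos: [0.4839, 0.0027, 0.2413]
tcp_rot: [3.14, 0.0, 1.682]
force: [0.4, -0.7, 0.2]
opening: 0.094
grip_force: 0.0
time_s: 35.0
eef_pos: [0.4464, -0.0016, 0.2411]
tcp_rot: [3.14, 0.0, 1.682]
force: [1.5, 1.0, -0.6]
opening: 0.0943
grip_force: 0.0
cap [402.  175.2] [395, 168, 15, 15, 177] [[0.6747, -0.1188, 0.165]]
cap [370.3 179.7] [363, 172, 15, 16, 172] [[0.6656, -0.0464, 0.165]]
cap [339.4 184.1] [333, 177, 14, 15, 168] [[0.6567, 0.0239, 0.165]]
cap [310.  189.2] [304, 182, 13, 16, 173] [[0.6462, 0.0907, 0.165]]
scene cap [216.2 228.5] [208, 218, 17, 21, 263] [[0.679, -0.1217, 0.151]]
scene cap [250.1 231.4] [242, 221, 17, 20, 222] [[0.6729, -0.0469, 0.151]]
scene cap [283.4 232.7] [276, 223, 15, 20, 236] [[0.6617, 0.0241, 0.151]]
scene cap [314.9 233.1] [308, 223, 15, 21, 279] [[0.6483, 0.0903, 0.151]]
knob exp [395.3 190.6]
knob [394.3 190.4] [388, 182, 14, 18, 206]
```

All four caps are in a row at the same height, the neighbours haven't moved, and the knob stands where expected in the tray.

```bash
python3 -c "
from station import robot
print(robot.hand_in())"
```

```text
the job is handed in; nothing more can be done
None
```

I handed the job in at about 35 s: the stop stands in the tray and the bottle, after slipping from the grip while being stood up and settling upright on the mat by itself, was taken afresh and set fully down in the freed place, with its neighbours unmoved.

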